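# Close the fan of test panels in the sample tray

## Task

Two laminate test panels already lie fanned in the sample tray, one overlapping the other. Lay the loose third panel in line with them, overlapping the second panel by about as much as the second overlaps the first. Then slide the tray's stop along its track by its grip until it stands close against the end of the third panel, without shoving the fan together, and leave the cup and the tape roll where they are.

Things in the scene. Friction and masses are not known exactly. Their poses are not given: they have to be found in the camera images.
- tray: Dark steel tray, fixed, 126 mm wide (x), 360 mm long (y from -165 to +195 mm), 5 mm bright lips on the long edges. Origin on its underside, z up; floor at z = 10 mm. End block (34 mm high) at -y, inner face at y = -150 mm; the stop runs along x = 0 in the +y half. Panels lie on x = 0, long side along y; in the fan each rests its -y end on the panel before it, its +y end on the floor
- panel_1_c (a point): Centre of the first panel: white laminate plate with a wooden edge, 50 mm wide (x), 80 mm long (y), 8 mm thick (z), 80 g, loose, flat on the tray floor against the end block
- panel_2_c (a point): Centre of the second panel, same size, loose, overlapping the first by about 25 mm: it leans about 0.15 rad, its -y end raised on the first panel, its +y end on the tray floor; its centre is about 54 mm farther along the tray's +y than that of the first
- panel_3_c (a point): Centre of the third panel, same size (50 mm in its x, 80 mm in its y, 8 mm in z), loose, about 80 g, lying flat on the table to the right of the tray at the start; it can be picked from above across its 50 mm width
- stop (a joint): Position of the sliding stop in m: 0 at the far (+y) end of the track, growing as it slides in the tray's -y direction towards the panels, to 0.150; moves with about 1.5 N of friction and stays where it is left. The much lighter panels give way if it is pushed on, so touch is hardly felt
- stop_face (a point): Middle of the lower edge of the stop's face towards the panels, on the tray floor at tray y = 160 mm minus the joint value; axes as the tray's. The stop is an aluminium bar 60 mm wide (x), 20 mm thick (y), 15 mm high
- stop_grip (a point): Centre of the stop's black upright grip, 24 mm wide (tray x), 16 mm thick (tray y), 32 mm high (from 14 to 46 mm above the tray floor); 10 mm behind (+y of) the face. It can be pinched from above across either side
- panel_3: Third panel, origin at the centre of its underside
- cup: Small clear dosing cup, 51 mm wide, 35 mm high, loose bystander left of the tray; origin at the centre of its underside
- tape: Roll of tan masking tape, 105 mm across, 25 mm high, lying flat, loose bystander behind the tray; origin at the centre of its underside
There are look-alikes about, which are no part of the job. Leave any pink or red look-alike of the part that bears panel_2_c alone. Leave any pink look-alike of the panel_3 alone.

How it is judged:
On the way, in this order (a step that is already met when the one before it is completed fails the run):
1. the third panel lies released in the fan, overlapping the second (y of panel_3_c in the frame of panel_2_c between 0.044 and 0.067 m and z of panel_3_c in the frame of panel_2_c between 0.004 and 0.014 m and x of panel_3_c in the frame of tray between -0.014 and 0.014 m and angle between the y axis of panel_3_c and the y axis of tray, either way round below 0.28 rad and angle between panel_3_c's own z axis and vertical between 0.07 and 0.27 rad and linear speed of panel_3 below 0.02 m/s and contact force between the fingers and panel_3 below 0.1 N), for 0.2 s.
2. the stop stands close against the end of the third panel, the fan still in order (all of step 1 and y of panel_3_c in the frame of stop_face between -0.0465 and -0.036 m and velocity of joint stop between -0.01 and 0.01 m/s), for 0.2 s.
At the end, for the whole second after the job is handed in: Third panel at rest, released, overlapping the second by 13 to 36 mm and leaning on it, within 14 mm and 0.28 rad of the tray's line; first two panels still within 10 mm of their places in the tray; stop at rest less than 6 mm from the third panel's end (all of step 2 and y of panel_1_c in the frame of tray between -0.119 and -0.099 m and y of panel_2_c in the frame of tray between -0.067 and -0.043 m and x of panel_1_c in the frame of tray between -0.014 and 0.014 m and x of panel_2_c in the frame of tray between -0.014 and 0.014 m); the robot touches nothing.
It fails at once if the cup was moved by more than 30 mm (distance of cup from where it was at the start of the episode above 0.03 m).
It fails at once if the tape roll was moved by more than 30 mm (distance of tape from where it was at the start of the episode above 0.03 m).
It also fails if it takes over 51 s, if anything falls off the work surface, if the arm or the gripper's body presses on something with over 40 N, if the wrist force passes 120 N, or if a joint passes its speed limit or range.

## Robot

A 7-joint arm with a two-finger parallel gripper is mounted at the origin on a cart in front of the work surface, level with it; the furniture and walls round the work are solid. World frame = base frame: x ahead of the robot, y to its left, z up, the work surface at z = 0. Lengths are in m, angles in rad, forces in N, time in s.
With the tool pointing down it reaches from about 0.35 to 0.9 m from the base axis. Payload 8.1 kg.
Tool frame: the origin (TCP) lies midway between the tips of the shut fingers; the grasp point (between the pads) lies arm.grip_point_offset behind it (arm.grip_point_offset is the distance from the TCP to the grasp point, in m); y points along the fingers, z is the direction in which the jaws open and shut, and the axes are right-handed (so a half turn about y gives the same grasp; the last joint's range is limited). The gripper opens to 92 mm and grips with 3 to 60 N. Pads are 19 mm wide; open, the fingers measure 130 mm over their backs; the gripper's body (75 mm by 190 mm) begins 47 mm behind the grasp point.
Start: joints at [-1.216, 0.434, 0.025, 1.573, -0.012, 1.134, -0.075], TCP at [0.276, 0.561, 0.227] pointing down, gripper open.
Joint ranges: [-2.62, 2.62], [-0.44, 2.09], [-1.27, 1.32], [0.08, 2.57], [-1.32, 4.46], [0.12, 2], [-2.74, 2.74]. Speed limits (rad/s): [2.22, 2.22, 3.01, 3.01, 3.14, 3.14, 3.14].

## Interface

Orientations are given as a rotation vector (axis times angle).
In Python, from cell import arm, get_image, camera_info gives the robot as it stands.
- The arm moves only by the tool carry_out, never from a script. Its argument "steps" is one flat list of numbers, 5 for each row, row after row: the opening, from 0 (shut) to 1 (fully open), then the shift along the world's x, y, z in units of 0.1 m (1.0 is 0.1 m), then the turn about the world's z in units of 45 degrees (1.0 is 45 degrees). In form: [hand, dx, dy, dz, spin, hand, dx, dy, dz, spin, ...]. A call has 1 to 12 rows; each row is the pose to reach, as a shift and turn from the pose commanded when the call began; what a row does not reach only later rows make up. A row lasts 1/10 s, in which the tool goes at most 50 mm and 8.59 degrees, less where a joint would pass 70% of its speed; a pose out of reach is approached as far as the arm can. A call with a number of a shift or a turn outside -1 to 1 is refused whole. A call with a gripper value outside its range is refused whole. The fingers move at their own pace and stop on an object; "grip_force" is the grip in N (left out, the last holds). Time passes only in rows, so rows that repeat a pose let the fingers close. It gives the time, the measured TCP pose, the force and the opening at its end, in the units of the state.
- arm.observe(): the state, without advancing time (a new reading comes with each control period).
- get_image(name): name is "scene" or "top"; returns (picture, depth): 384x512x3 uint8, red, green, blue; 384x512 float32, m along the optical axis (not along the pixel's ray), 0 where there is no reading.
- camera_info(name): a dict with "fovy" (degrees; the focal length in pixels is half the picture's height over the tangent of half this angle, whatever the lens; pixels are square), "cx", "cy" (the principal point, pixels), "dist_coeffs" ([k1, k2, p1, p2, k3] as OpenCV has them; the pictures are not rectified), "R" (3x3) and "t" (3): a world point X has camera coordinates R X + t. Camera axes: x right, y down, z forward; pixel columns grow to the right and rows downward; lengths in m; the calibration is good to about 2 mm. A picture is of the moment at which its call begins. camera_info takes no time and is no camera call.
- arm.sign_off(): hands the job in, once; it reports no verdict.
The state is a dict: "clock": time; "joints": joint angles; "dq": joint speeds; "joint_efforts": joint torques, N m; "position": TCP position; "ee_rot": TCP orientation; "force": force on the tool from outside, world axes, zero at the start; "ft_torque": the same for the moment, N m; "width": opening from 0.0 (shut) to 1.0 (fully open).
Only numpy, scipy, OpenCV 4.12 (cv2) and the standard library are available. Lean on these libraries where they do the work, as an engineer would, in place of code of your own. Each camera call takes 0.05 s, during which the arm holds its last target. There are 200 camera calls.

## Working session

There is one attempt and no reset: what is moved stays moved. The work goes in short steps, Python scripts to look and compute and a tool call to move; the robot and the scene stay as the last step left them, time stands still between calls to the robot, and variables do not carry over. Pictures are saved under pics/ and viewed, about 8 in all and at most 12, crops included, and the job is handed in when it is done.

Besides the shell and the picture viewer there is one more tool, called after "Emit:" as a command line: name --argument value ..., lists and objects as JSON in quotes. carry_out: Moves the arm, as the interface text tells. Shifts and turns lie within -1 to 1; 1 stands for 0.1 m of shift or 45 degrees of turn. Its arguments: {"type":"object","properties":{"steps":{"type":"array","items":{"type":"number"}},"grip_force":{"type":"number"}},"required":["steps"]}

```bash
ls; mkdir -p pics; python3 - <<'E'
from cell import arm,get_image,camera_info
import cv2,numpy as np,pickle
s=arm.observe();print({k:np.round(v,3).tolist() for k,v in s.items()}, arm.grip_point_offset)
ims=[]
d={}
for n in("scene","top"):
    p,z=get_image(n);c=camera_info(n);d[n]=(p,z,c);print(n,c);cv2.imwrite(f"pics/{n}0.png",p[...,::-1])
pickle.dump(d,open("d0.pkl","wb"))
E
```

```text
pics
{'clock': 0.0, 'joints': [-1.216, 0.435, 0.025, 1.574, -0.012, 1.134, -0.075], 'dq': [-0.0, -0.001, -0.0, -0.0, 0.001, 0.003, 0.0], 'joint_efforts': [0.001, -66.786, 0.985, -31.445, -0.06, 0.043, 0.0], 'position': [0.276, 0.56, 0.226], 'ee_rot': [-1.542, 0.359, -0.359], 'force': [-0.534, -0.01, 0.889], 'ft_torque': [-0.022, 0.002, 0.033], 'width': 1.002} 0.0188
scene {'fovy': 47.47802263352873, 'cx': 263.13159814327065, 'cy': 189.57078580378297, 'dist_coeffs': array([-0.08479258,  0.        ,  0.        ,  0.        ,  0.        ]), 'R': array([[ 5.53835408e-01, -8.32625886e-01, -6.88941277e-04],
       [-5.76659206e-01, -3.82977651e-01, -7.21659393e-01],
       [ 6.00608442e-01,  4.00077809e-01, -6.92247966e-01]]), 't': array([-0.32822267,  0.38902956,  1.24769762])}
top {'fovy': 46.40720907474922, 'cx': 247.06401620893033, 'cy': 199.75877133287267, 'dist_coeffs': array([-0.05968747,  0.        ,  0.        ,  0.        ,  0.        ]), 'R': array([[ 0.01553943, -0.99982773, -0.01015039],
       [-0.99511686, -0.014475  , -0.09763661],
       [ 0.09747286,  0.01161805, -0.99517037]]), 't': array([0.00487787, 0.61396485, 1.22463467])}
```

View pics/top0.png

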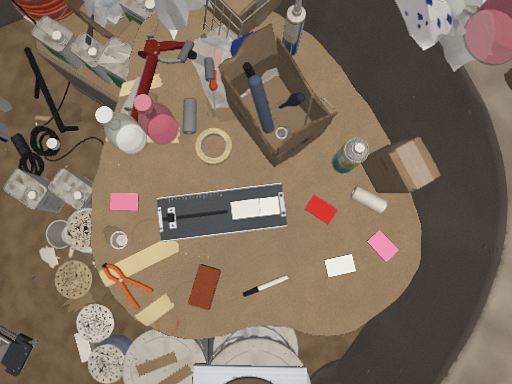

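View pics/scene0.png

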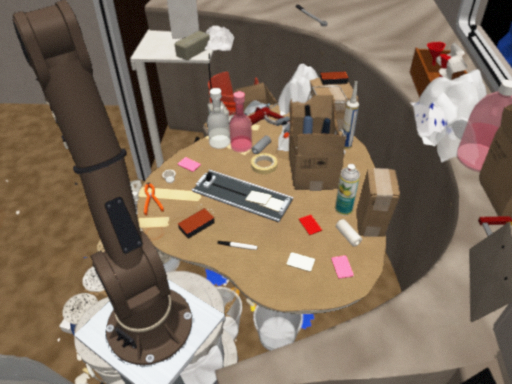

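Top view: the white panel, loose, is at (340,265). Look-alikes to leave alone are the pink ones at (382,246) and (124,201) and the red one at (321,209). The tray spans (158–287, 183–240): stop grip at about (171,215), fan at about (255,208). The cup is at (119,240) and the tape at (213,146).

```bash
cat > h.py <<'E'
import cv2,numpy as np
def K(c):
    f=192/np.tan(np.radians(c["fovy"]/2));return np.array([[f,0,c["cx"]],[0,f,c["cy"]],[0,0,1.]])
def ray(c,uv):
    n=cv2.undistortPoints(np.float64(uv).reshape(-1,1,2),K(c),c["dist_coeffs"]).reshape(-1,2)
    return -c["R"].T@c["t"], np.c_[n,np.ones(len(n))]@c["R"]
def onz(c,uv,z):
    o,d=ray(c,uv);return o+d*((z-o[2])/d[:,2])[:,None]
def proj(c,X):
    return cv2.projectPoints(np.float64(X).reshape(-1,1,3),cv2.Rodrigues(c["R"])[0],c["t"],K(c),c["dist_coeffs"])[0].reshape(-1,2)
def tri(c1,u1,c2,u2):
    o1,d1=ray(c1,u1);o2,d2=ray(c2,u2);d1=d1[0];d2=d2[0]
    s=np.linalg.lstsq(np.c_[d1,-d2],o2-o1,rcond=None)[0]
    a=o1+s[0]*d1;b=o2+s[1]*d2;return (a+b)/2,np.linalg.norm(a-b)
def blob(m,near):
    cs=cv2.findContours(m.astype(np.uint8),cv2.RETR_EXTERNAL,cv2.CHAIN_APPROX_NONE)[0]
    cs=[k for k in cs if cv2.contourArea(k)>60]
    return min(cs,key=lambda k:abs(cv2.pointPolygonTest(k,near,True)) if cv2.pointPolygonTest(k,near,True)<0 else 0)
def white(p):
    h=cv2.cvtColor(p,cv2.COLOR_RGB2HSV);return (h[...,1]<60)&(h[...,2]>175)
E
python3 - <<'E'
import pickle
from h import *
d=pickle.load(open("d0.pkl","rb"))
out=[]
res={}
for n,q,f in(("top",(340,265),(255,208)),("scene",(300,262),(262,203))):
    p,z,c=d[n];m=white(p)
    for nm,a in(("p3",q),("fan",f)):
        k=blob(m,a);r=cv2.minAreaRect(k);b=cv2.boxPoints(r);M=cv2.moments(k)
        ce=(M['m10']/M['m00'],M['m01']/M['m00']);res[n,nm]=ce
        W=onz(c,b,.008 if nm=="p3" else .022)
        print(n,nm,np.round(ce,1),np.round(b,1).tolist(),np.round(W,3).tolist(),"depth",z[int(ce[1]),int(ce[0])],(onz(c,[ce],.008)).round(4))
print(tri(d["top"][2],res["top","p3"],d["scene"][2],res["scene","p3"]))
a=d["top"][0][175:285,150:400];b=d["scene"][0][160:280,185:355]
a=cv2.resize(a,None,fx=3.2,fy=3.2,interpolation=2)[:, :800];b=cv2.resize(b,(400,282),interpolation=2)
cv2.imwrite("pics/crop_top.png",a[...,::-1])
cv2.imwrite("pics/crop_sc.png",cv2.resize(d["scene"][0][165:225,188:300],None,fx=7,fy=7,interpolation=2)[...,::-1])
E
```

```text
top p3 [339.8 265.2] [[323.8999938964844, 259.70001220703125], [351.6000061035156, 253.3000030517578], [355.6000061035156, 270.70001220703125], [327.8999938964844, 277.1000061035156]] [[0.449, -0.205, 0.008], [0.468, -0.283, 0.008], [0.42, -0.294, 0.008], [0.401, -0.216, 0.008]] depth 1.25794 [[ 0.4346 -0.2496  0.008 ]]
top fan [254.8 207.3] [[229.8000030517578, 201.3000030517578], [277.5, 195.5], [279.6000061035156, 213.10000610351562], [231.89999389648438, 218.8000030517578]] [[0.61, 0.063, 0.022], [0.628, -0.071, 0.022], [0.578, -0.078, 0.022], [0.56, 0.056, 0.022]] depth 1.253627 [[ 0.5948 -0.0079  0.008 ]]
scene p3 [300.4 261.3] [[286.0, 264.29998779296875], [290.0, 250.89999389648438], [314.79998779296875, 258.29998779296875], [310.79998779296875, 271.70001220703125]] [[0.396, -0.219, 0.008], [0.449, -0.202, 0.008], [0.467, -0.284, 0.008], [0.414, -0.299, 0.008]] depth 1.3975738 [[ 0.4314 -0.2513  0.008 ]]
scene fan [266.9 200.5] [[244.89999389648438, 203.5], [247.6999969482422, 189.60000610351562], [288.6000061035156, 198.10000610351562], [285.70001220703125, 212.0]] [[0.534, 0.04, 0.022], [0.599, 0.073, 0.022], [0.644, -0.077, 0.022], [0.579, -0.105, 0.022]] depth 1.5790733 [[ 0.602  -0.0105  0.008 ]]
(array([ 0.43428947, -0.2501868 ,  0.00407224]), np.float64(0.0005605317571477799))
```

View pics/crop_top.png

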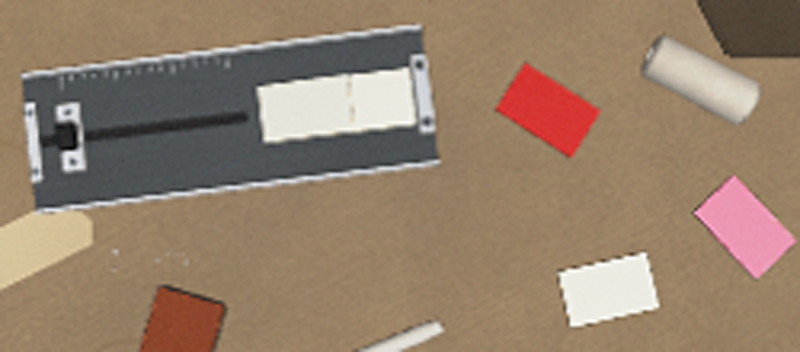

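View pics/crop_sc.png

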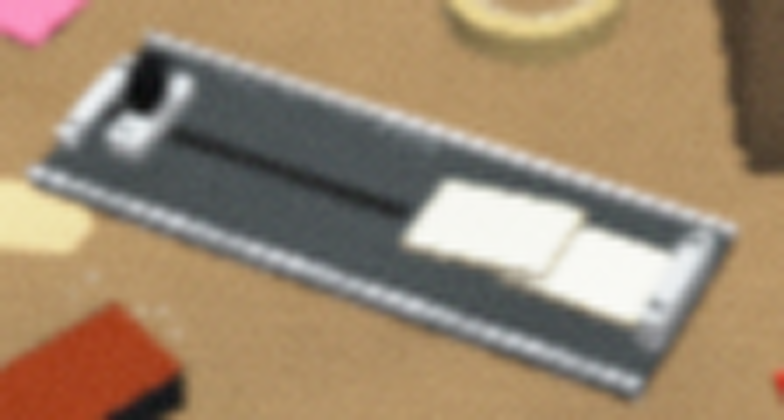

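The crop confirms my choice. The loose panel is the white rectangle at about (340,265), and the others are red or pink. The fan has panel 2 at top px (230–258, 200–219) over panel 1, and the grip is at (171,217). Next I triangulate the tray, fan end and grip.

```bash
python3 - <<'E'
import pickle
from h import *
from scipy.spatial.transform import Rotation as Ro
d=pickle.load(open("d0.pkl","rb"));ct=d["top"][2];cs=d["scene"][2]
T=lambda x,y:[(x/3.2+150-.3,y/3.2+175-.3)];S=lambda x,y:[(x/7+188-.4,y/7+165-.4)]
P={}
for n,a,b in(("FL",(22,73),(150,33)),("FR",(420,26),(737,230)),("NR",(438,161),(637,395)),("NL",(37,210),(30,178)),
  ("p2FL",(257,87),(447,181)),("p2NL",(265,143),(403,247)),("seamF",(350,76),(585,212)),("seamN",(355,133),(530,277)),("gripTop",(66,131),(149,60))):
    X,e=tri(ct,T(*a),cs,S(*b));P[n]=X;print(n,X.round(4),"gap",e.round(4))
C=sum(P[k] for k in("FL","FR","NR","NL"))/4
yd=(P["FL"]-P["FR"]+P["NL"]-P["NR"])[:2];L=np.linalg.norm(yd)/2;yd/=2*L
print("len",L,"wid",np.linalg.norm((P["FL"]-P["NL"])[:2]),"yaw",np.degrees(np.arctan2(-yd[0],yd[1])))
xd=np.array([yd[1],-yd[0]]);O=C[:2]-.015*yd;print("O",O,"yd",yd)
for k in P:print(k,"tray xy",((P[k][:2]-O)@xd).round(4),((P[k][:2]-O)@yd).round(4))
print(Ro.from_rotvec([-1.542,.359,-.359]).as_matrix().round(3))
E
```

```text
FL [0.6183 0.2733 0.0108] gap 0.0004
FR [ 0.6661 -0.0821  0.01  ] gap 0.0011
NR [ 0.5452 -0.0982  0.0024] gap 0.0023
NL [0.4961 0.258  0.0033] gap 0.0021
p2FL [0.6084 0.0626 0.0151] gap 0.0003
p2NL [0.5587 0.0554 0.011 ] gap 0.0017
seamF [ 0.6178 -0.0191  0.0287] gap 0.001
seamN [ 0.5664 -0.022   0.0261] gap 0.0063
gripTop [0.564  0.2247 0.0546] gap 0.0018
len 0.35909577580064417 wid 0.1231199901707158 yaw 7.760896584066959
O [0.58346321 0.07286193] yd [-0.13503937  0.99084023]
FL tray xy 0.0616 0.1939
FR tray xy 0.061 -0.1647
NR tray xy -0.061 -0.1644
NL tray xy -0.0616 0.1952
p2FL tray xy 0.0234 -0.0135
p2NL tray xy -0.0269 -0.014
seamF tray xy 0.0216 -0.0957
seamN tray xy -0.0297 -0.0917
gripTop tray xy 0.0012 0.153
[[ 0.897 -0.     0.442]
 [-0.442 -0.001  0.897]
 [ 0.    -1.    -0.001]]
```

Emit:
carry_out --steps '[0.8,0.8,-1,0,-0.6,0.8,0.8,-1,0,-0.6,0.8,0.8,-1,0,-0.6,0.8,0.8,-1,0,-0.6]' --grip_force 8

```text
clock: 0.5
position: [0.3602, 0.4561, 0.2268]
ee_rot: [-1.444, 0.733, -0.737]
force: [-1.3, 0.5, 0.6]
width: 0.8
```

Emit:
carry_out --steps '[0.8,0.8,-1,0,-0.5,0.8,0.8,-1,0,-0.5,0.8,0.8,-1,0,-0.5,0.8,0.8,-1,0,-0.5]'

```text
clock: 0.9
position: [0.4392, 0.3567, 0.2268]
ee_rot: [-1.314, 1.028, -1.032]
force: [-0.0, -0.1, 0.4]
width: 0.798
```

Emit:
carry_out --steps '[0.8,0,-1,0,0,0.8,0,-1,0,0,0.8,0,-1,0,0]'

```text
clock: 1.2
position: [0.4361, 0.2549, 0.2267]
ee_rot: [-1.318, 1.027, -1.028]
force: [0.6, -1.0, 0.2]
width: 0.803
```

Emit:
carry_out --steps '[0.8,0,-1,0,0,0.8,0,-1,0,0,0.8,0,-1,0,0]'

```text
clock: 1.5
position: [0.4359, 0.1554, 0.2268]
ee_rot: [-1.317, 1.027, -1.028]
force: [0.5, 0.5, 0.7]
width: 0.801
```

Emit:
carry_out --steps '[0.8,0,-1,0,0,0.8,0,-1,0,0,0.8,0,-1,0,0]'

```text
clock: 1.8
position: [0.436, 0.0558, 0.227]
ee_rot: [-1.316, 1.027, -1.029]
force: [0.4, -0.2, 0.1]
width: 0.801
```

Emit:
carry_out --steps '[0.8,0,-1,0,0,0.8,0,-1,0,0,0.8,0,-1,0,0]'

```text
clock: 2.1
position: [0.4362, -0.0441, 0.2271]
ee_rot: [-1.315, 1.027, -1.029]
force: [-0.0, 0.3, -0.8]
width: 0.801
```

Emit:
carry_out --steps '[0.8,0,-1,0,0,0.8,0,-1,0,0,0.8,0,-1,0,0]'

```text
clock: 2.4
position: [0.4364, -0.1443, 0.2272]
ee_rot: [-1.316, 1.026, -1.03]
force: [-0.3, 0.0, -0.5]
width: 0.798
```

Emit:
carry_out --steps '[0.8,0,-1,0,0,0.8,0,-1,0,0,0.8,0,-1,0,0,0.8,0,-1,0,0]'

```text
clock: 2.8
position: [0.4368, -0.239, 0.2264]
ee_rot: [-1.317, 1.025, -1.024]
force: [0.1, 0.3, 0.3]
width: 0.8
```

Emit:
carry_out --steps '[0.8,-0.02,-0.11,-0.5,0,0.8,-0.02,-0.11,-1,0,0.8,-0.02,-0.11,-1,0]'

```text
clock: 3.1
position: [0.4318, -0.2459, 0.122]
ee_rot: [-1.32, 1.03, -1.013]
force: [-0.8, 0.9, -0.1]
width: 0.802
```

Emit:
carry_out --steps '[0.8,0,0,-0.5,0,0.8,0,0,-0.9,0,0.8,0,0,-0.9,0,0.8,0,0,-0.9,0]'

```text
clock: 3.5
position: [0.4354, -0.2496, 0.0384]
ee_rot: [-1.316, 1.023, -1.023]
force: [0.5, -0.2, 1.1]
width: 0.802
```

```bash
python3 - <<'E'
from cell import *
from h import *
s=arm.observe();print(np.round(s["position"],4))
o=[]
for n,(x,y) in(("top",(340,262)),("scene",(300,255))):
    p,z=get_image(n);a=p[y-40:y+40,x-40:x+40];o.append(cv2.resize(a,(390,390),interpolation=2))
cv2.imwrite("pics/c2.png",np.hstack(o)[...,::-1])
E
```

```text
[ 0.4354 -0.2496  0.0384]
```

View pics/c2.png

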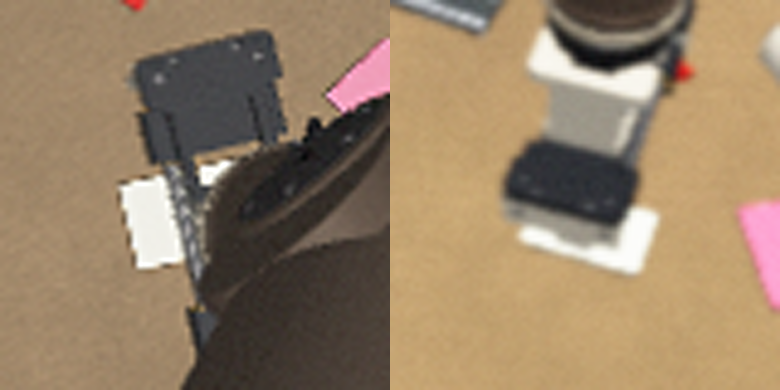

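The gripper straddles the white panel squarely across its width, with a panel end showing on each side at about (150,222) in the left crop. I go down and grip.

Emit:
carry_out --steps '[0.8,0,0,-0.2,0,0.8,0,0,-0.33,0,0.8,0,0,-0.33,0,0.8,0,0,-0.33,0,0.3,0,0,-0.33,0,0.3,0,0,-0.33,0,0.3,0,0,-0.33,0,0.3,0,0,-0.33,0,0.3,0,0,-0.33,0,0.3,0,0,-0.33,0]' --grip_force 12

```text
clock: 4.6
position: [0.4344, -0.2504, 0.004]
ee_rot: [-1.316, 1.024, -1.024]
force: [-0.3, 1.4, 4.8]
width: 0.543
```

Emit:
carry_out --steps '[0.3,0,0,0.3,0,0.3,0,0,0.8,0,0.3,0,0,0.8,0]'

```text
clock: 4.9
position: [0.4366, -0.2522, 0.0881]
ee_rot: [-1.315, 1.018, -1.03]
force: [0.4, -0.4, -0.3]
width: 0.544
```

Emit:
carry_out --steps '[0.3,0.25,0.3,0,-0.07,0.3,0.5,0.7,0,-0.14,0.3,0.5,1,0,-0.14,0.3,0.5,1,0,-0.14]'

```text
clock: 5.3
position: [0.4845, -0.1451, 0.0827]
ee_rot: [-1.274, 1.104, -1.098]
force: [-0.0, 0.0, -1.1]
width: 0.539
```

Emit:
carry_out --steps '[0.3,0.25,0.4,0,0,0.3,0.5,0.8,0,0,0.3,0.5,1,0,0,0.3,0.5,1,0,0]'

```text
clock: 5.7
position: [0.5344, -0.047, 0.0828]
ee_rot: [-1.274, 1.104, -1.101]
force: [-0.3, -0.5, -0.7]
width: 0.543
```

Emit:
carry_out --steps '[0.3,0.25,0.5,0,0,0.3,0.47,0.9,0,0,0.3,0.47,1,0,0,0.3,0.47,1,0,0,0.3,0.47,1,0,0]'

```text
clock: 6.2
position: [0.5805, 0.0473, 0.0835]
ee_rot: [-1.273, 1.107, -1.108]
force: [-0.5, -1.1, -1.2]
width: 0.543
```

```bash
python3 - <<'E'
from cell import *
from h import *
s=arm.observe();print(np.round(s["position"],4),s["ee_rot"],s["width"],s["force"])
o=[]
for n,(x,y) in(("top",(240,205)),("scene",(250,190))):
    p,z=get_image(n);a=p[y-50:y+50,x-50:x+50];o.append(cv2.resize(a,(390,390),interpolation=2))
cv2.imwrite("pics/c3.png",np.hstack(o)[...,::-1])
E
```

```text
[0.5805 0.0473 0.0835] [-1.27264822  1.10744568 -1.10791932] 0.5432989979517464 [-0.46639687 -1.10158985 -1.17708413]
```

View pics/c3.png

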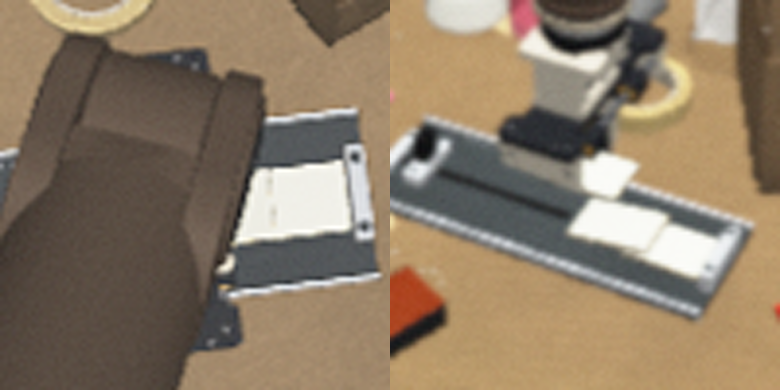

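Emit:
carry_out --steps '[0.3,0.01,0.24,0,0,0.3,0.01,0.24,-0.2,0,0.3,0.01,0.24,-0.42,0,0.3,0.01,0.24,-0.42,0,0.3,0.01,0.24,-0.42,0]'

```text
clock: 6.8
position: [0.582, 0.072, 0.0421]
ee_rot: [-1.272, 1.108, -1.108]
force: [0.1, -0.6, -0.5]
width: 0.542
```

```bash
python3 - <<'E'
from cell import *
from h import *
s=arm.observe();print(np.round(s["position"],4),s["ee_rot"],s["width"],s["force"])
c=camera_info("scene")
O=np.array([.58346,.07286]);yd=np.array([-.13504,.99084]);xd=np.array([yd[1],-yd[0]])
print("prev",onz(c,[(263.6-.4,184.1-.4),(256.4-.4,191-.4)],.088).round(4),"exp",[(.6107,.0111),(.5611,.0043)])
p,z=get_image("scene");x,y=255,195
cv2.imwrite("pics/c4.png",cv2.resize(p[y-30:y+30,x-40:x+40],(800,600),interpolation=2)[...,::-1])
t=s["position"]
e=t[:2]-.04*yd;print("exp px",proj(c,[[*(e+.025*xd),t[2]+.004],[*(e-.025*xd),t[2]+.004]]))
print("tray",(t[:2]-O)@xd,(t[:2]-O)@yd)
E
```

```text
[0.582  0.072  0.0421] [-1.27178565  1.10802293 -1.10793821] 0.5416655077611516 [ 0.06699612 -0.57611925 -0.48198605]
prev [[0.5983 0.0034 0.088 ]
 [0.5551 0.0048 0.088 ]] exp [(0.6107, 0.0111), (0.5611, 0.0043)]
exp px [[257.95312546 186.60034579]
 [251.7616606  195.22774277]]
tray -0.001605094575922023 -0.0006973392162340344
```

View pics/c4.png

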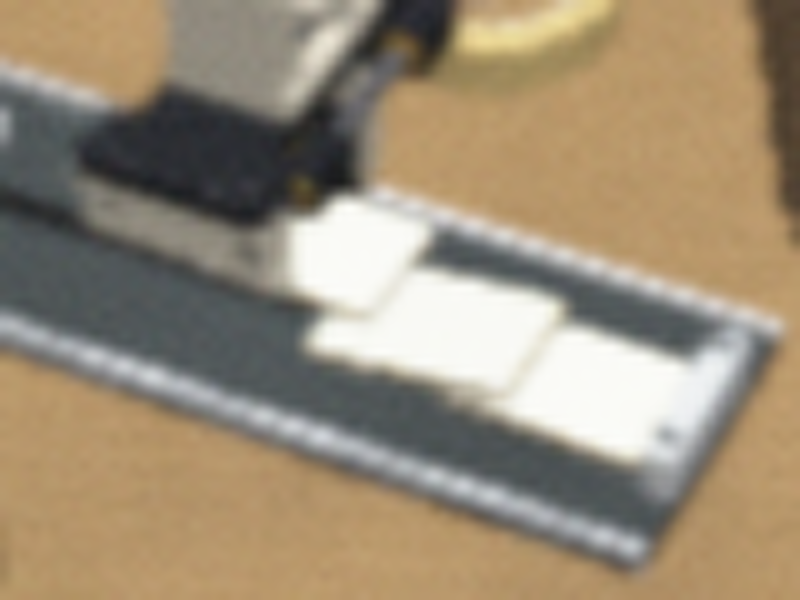

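The held panel's leading corners are at (432,235) and (370,312) in the crop, within 1.5 px of where they were predicted. I lower it onto panel 2 with a light grip.

Emit:
carry_out --steps '[0.3,0,0,-0.08,0,0.3,0,0,-0.13,0,0.3,0,0,-0.15,0,0.3,0,0,-0.16,0,0.3,0,0,-0.17,0,0.3,0,0,-0.17,0]' --grip_force 5

```text
clock: 7.45
position: [0.5823, 0.0737, 0.0247]
ee_rot: [-1.272, 1.106, -1.106]
force: [-0.9, -0.3, -0.7]
width: 0.54
```

Emit:
carry_out --steps '[0.3,0,0,-0.02,0,0.3,0,0,-0.03,0,0.3,0,0,-0.04,0,0.3,0,0,-0.04,0]'

```text
clock: 7.85
position: [0.5823, 0.0738, 0.0206]
ee_rot: [-1.272, 1.106, -1.106]
force: [0.0, 0.7, 0.1]
width: 0.541
```

Emit:
carry_out --steps '[0.58,0,0,0,0,0.62,0,0,0,0,0.7,0,0,0,0,0.75,0,0,0,0,0.75,0,0,0,0,0.75,0,0,0,0,0.75,0,0,0.3,0,0.75,0,0,0.8,0,0.75,0,0,1,0,0.75,0,0,1,0]'

```text
clock: 8.85
position: [0.5844, 0.0737, 0.124]
ee_rot: [-1.267, 1.103, -1.108]
force: [-0.1, 0.2, -0.2]
width: 0.751
```

Emit:
carry_out --steps '[0.75,-0.1,0.5,0,0,0.75,-0.1,0.8,0,0,0.75,-0.1,0.8,0,0]'

```text
clock: 9.15
position: [0.5708, 0.1599, 0.1192]
ee_rot: [-1.275, 1.103, -1.098]
force: [0.3, -0.3, 0.3]
width: 0.752
```

```bash
python3 - <<'E'
from cell import *
from h import *
import pickle
s=arm.observe();print(np.round(s["position"],4),s["ee_rot"],s["width"],s["force"])
d={n:(*get_image(n),camera_info(n)) for n in("top","scene")};pickle.dump(d,open("d1.pkl","wb"))
a=cv2.resize(d["top"][0][180:245,150:290],(800,371),interpolation=2);b=cv2.resize(d["scene"][0][165:225,190:300],(400,218),interpolation=2)
cv2.imwrite("pics/c5.png",np.vstack([cv2.resize(d["top"][0][180:245,150:290],(600,278),interpolation=2),cv2.resize(d["scene"][0][165:225,190:300],(600,327)[:2],interpolation=2)])[...,::-1][:600])
E
```

```text
[0.5708 0.1599 0.1192] [-1.27472031  1.10310749 -1.09782342] 0.7519983359940018 [ 0.27675718 -0.34748818  0.31283112]
```

View pics/c5.png

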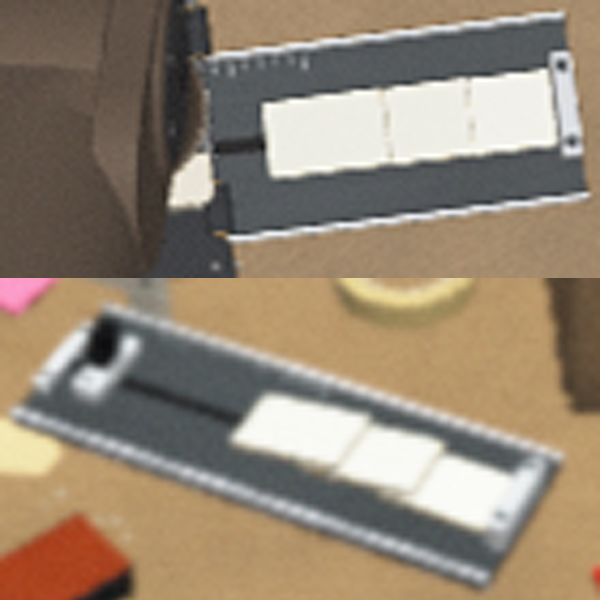

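Panel 3 lies in line in the fan: its +y end is at top crop (263–272, 103–178), with seams at x≈388 and x≈470. Now I measure its end and the grip.

```bash
python3 - <<'E'
import pickle
from h import *
d=pickle.load(open("d1.pkl","rb"));ct=d["top"][2];cs=d["scene"][2]
d0=pickle.load(open("d0.pkl","rb"))
O=np.array([.58346,.07286]);yd=np.array([-.13504,.99084]);xd=np.array([yd[1],-yd[0]])
t=lambda X:(((X[:2]-O)@xd).round(4),((X[:2]-O)@yd).round(4),X[2].round(4))
T=lambda x,y:(x/4.286+150-.4,y/4.28+180-.4);S=lambda x,y:(x/5.4545+190-.4,y/5.45+165-.4)
print("p3 end",[t(tri(ct,[T(*a)],cs,[S(*b)])[0]) for a,b in(((263,103),(266,115)),((272,178),(232,165)))],
 [t(x) for x in onz(ct,[T(263,103),T(272,178)],.018)])
for nm,pp in(("seam32",((386,90),(391,162))),("seam21",((469,80),(472,150)))):
    print(nm,[t(x) for x in onz(ct,[T(*q) for q in pp],.028)])
# white fan blob ends before/after on same plane via mask
for dd,s,nm in((d0,(255,208),"before"),(d,(240,208),"after")):
    k=blob(white(dd["top"][0]),s);b=cv2.boxPoints(cv2.minAreaRect(k));print(nm,[t(x) for x in onz(ct,b,.018)])
h=cv2.cvtColor(d0["top"][0],cv2.COLOR_RGB2GRAY);print(h[205:228,164:186])
E
```

```text
p3 end [(np.float64(0.0244), np.float64(0.0414), np.float64(0.0161)), (np.float64(-0.0254), np.float64(0.0413), np.float64(0.0116))] [(np.float64(0.0246), np.float64(0.0404), np.float64(0.018)), (np.float64(-0.0254), np.float64(0.0401), np.float64(0.018))]
seam32 [(np.float64(0.0224), np.float64(-0.0414), np.float64(0.028)), (np.float64(-0.0249), np.float64(-0.0391), np.float64(0.028))]
seam21 [(np.float64(0.0224), np.float64(-0.0961), np.float64(0.028)), (np.float64(-0.0234), np.float64(-0.0925), np.float64(0.028))]
before [(np.float64(0.025), np.float64(-0.0134), np.float64(0.018)), (np.float64(0.0249), np.float64(-0.1493), np.float64(0.018)), (np.float64(-0.0253), np.float64(-0.1489), np.float64(0.018)), (np.float64(-0.0252), np.float64(-0.0136), np.float64(0.018))]
after [(np.float64(0.0235), np.float64(0.0435), np.float64(0.018)), (np.float64(0.0349), np.float64(-0.1654), np.float64(0.018)), (np.float64(-0.0236), np.float64(-0.1681), np.float64(0.018)), (np.float64(-0.0349), np.float64(0.0399), np.float64(0.018))]
[[ 82  84  80  82  82  82  80  81  83  82  79  80  82  81  84  83
[... 1374 characters left out ...]
7 155  96  76  75  77  79  83
   80  83  80  83]
 [ 79  81  82  79  51  23  22  18  11  61 151 195 105  78  77  83  81  83
   80  84  84  83]
 [ 81  82  85  80  79 113 180 208 206 207 214 204 122  80  82  83  82  83
   83  82  86  83]
 [ 79  85  83  81  94 164 226 222 223 222 222 204 128  81  81  82  84  84
   83  80  84  81]
 [ 82  82  82  81  85 154 227 204 167 202 224 210 141  80  80  78  81  80
   82  80  83  81]
 [ 81  83  80  82  81 149 229 194  85 130 199 213 162  88  78  79  81  80
   78  81  78  82]
 [ 78  82  80  83  71 134 226 209 153 159 220 217 171  87  79  79  79  84
   79  77  83  82]
 [ 78  76  75  81  74 139 231 224 219 216 225 216 176  82  82  78  79  82
   81  80  78  80]]
```

```bash
python3 - <<'E'
import pickle
from h import *
d0=pickle.load(open("d0.pkl","rb"));ct=d0["top"][2];cs=d0["scene"][2]
O=np.array([.58346,.07286]);yd=np.array([-.13504,.99084]);xd=np.array([yd[1],-yd[0]])
t=lambda X:(((X[:2]-O)@xd).round(4),((X[:2]-O)@yd).round(4),X[2].round(4))
print("face top edge",[t(x) for x in onz(ct,[(175.6,217),(175.9,222),(174.9,211)],.025)])
for n,near,z in(("top",(170,217),.056),("scene",(209,173),.056)):
    g=cv2.cvtColor(d0[n][0],cv2.COLOR_RGB2GRAY)
    x,y=near;print(n);print(g[y-9:y+9,x-9:x+9] if n=="scene" else "")
for u in((170,217.3),(169,217.3),(171,217.3)):print(u,t(onz(ct,[u],.056)[0]))
for yy in(.15,.155,.16,.165):print(yy,proj(ct,[[*(O+yy*yd),.056]]).round(1),proj(cs,[[*(O+yy*yd),.056]]).round(1))
E
```

```text
face top edge [(np.float64(-0.0015), np.float64(0.143), np.float64(0.025)), (np.float64(-0.0156), np.float64(0.1436), np.float64(0.025)), (np.float64(0.0156), np.float64(0.1431), np.float64(0.025))]
top

scene
[[161 154 155 154 153 151 156 153 154 154 154 151 154 153 154 150 151 155]
 [149 151 154 150 152 152 152 151 154 154 152 155 154 152 149 154 151 151]
 [148 151 155 150 151 155 149 152 154 152 150 153 151 152 151 149 149 150]
 [151 152 148 150 150 152 151 152 153 150 156 151 151 150 150 147 152 151]
 [153 149 150 149 152 150 150 149 156 155 151 151 149 150 150 149 153 152]
 [152 148 150 151 148 149 154 152 160 165 160 164 157 148 149 149 149 150]
 [148 150 155 151 149 150 149 148 149 159 180 186 175 160 163 160 152 151]
 [151 150 152 150 151 149 146 134 117 116 136 154 164 178 188 174 164 164]
 [149 153 151 153 154 162 150 112  74  62  73  89 114 136 154 162 179 187]
 [151 153 155 160 165 173 159 101  46  30  36  50  70  89 106 120 137 148]
 [152 151 159 176 182 168 124  64  31  23  29  46  72  86  90  92  95  98]
 [152 162 184 216 226 191 105  36  25  20  26  56 101 136 135 104  87  87]
 [155 180 211 231 225 171  83  27  18  21  20  63 143 201 199 144  93  82]
 [175 213 233 229 194 131  55  15  16  18  21  76 168 220 210 146  95  83]
 [206 232 230 205 155  89  40  14  16  15  30  89 170 211 181 129  93  79]
 [232 234 206 155 109  73  37  23  17  22  55 116 169 172 140 106  88  85]
 [234 215 160 103  70  72  73  46  31  51  98 144 159 142 111  90  81  80]
 [218 171 112  77  85 135 159 140 117 121 149 163 142 114  93  85  84  81]]
(170, 217.3) (np.float64(-0.0029), np.float64(0.1533), np.float64(0.056))
(169, 217.3) (np.float64(-0.0026), np.float64(0.1561), np.float64(0.056))
(171, 217.3) (np.float64(-0.0032), np.float64(0.1506), np.float64(0.056))
0.15 [[171.1 216.1]] [[209.6 173.3]]
0.155 [[169.3 216.3]] [[208.5 172.9]]
0.16 [[167.5 216.5]] [[207.3 172.5]]
0.165 [[165.7 216.8]] [[206.2 172.2]]
```

The stop face is at tray y≈0.143 and the grip centre at ≈0.153. Panel 3's end is at ≈0.0405, so the slide is about 99 mm.

Emit:
carry_out --steps '[0.6,-0.09,0.4,0,0,0.6,-0.09,0.71,0,0,0.6,-0.09,0.71,0,0,0.6,-0.09,0.71,0,0,0.6,-0.09,0.71,0,0,0.6,-0.09,0.71,0,0]'

```text
clock: 9.85
position: [0.5636, 0.2225, 0.1207]
ee_rot: [-1.271, 1.108, -1.109]
force: [0.0, -0.4, 0.0]
width: 0.602
```

Emit:
carry_out --steps '[0.6,-0.01,0.02,0,0,0.6,-0.01,0.02,-0.4,0,0.6,-0.01,0.02,-0.7,0,0.6,-0.01,0.02,-0.9,0,0.6,-0.01,0.02,-0.9,0,0.6,-0.01,0.02,-0.9,0]'

```text
clock: 10.45
position: [0.5626, 0.2262, 0.0312]
ee_rot: [-1.272, 1.107, -1.107]
force: [0.5, 0.3, -0.1]
width: 0.6
```

Emit:
carry_out --steps '[0.1,0,0,0,0,0.1,0,0,0,0,0.1,0,0,0,0,0.1,0,0,0,0,0.1,0,0,0,0,0.1,0,0,0,0,0.1,0,0,0,0,0.1,0,0,0,0]' --grip_force 15

```text
clock: 11.25
position: [0.5607, 0.2267, 0.031]
ee_rot: [-1.273, 1.108, -1.104]
force: [-5.9, -1.7, 7.6]
width: 0.26
```

Emit:
carry_out --steps '[0.1,-0.01,-0.05,0,0,0.1,0.0,-0.15,0,0,0.1,0.01,-0.25,0,0,0.1,0.03,-0.35,0,0,0.1,0.04,-0.45,0,0,0.1,0.05,-0.53,0,0,0.1,0.06,-0.58,0,0,0.1,0.06,-0.61,0,0,0.1,0.06,-0.61,0,0,0.1,0.06,-0.61,0,0]'

```text
clock: 12.25
position: [0.5691, 0.1653, 0.031]
ee_rot: [-1.271, 1.105, -1.107]
force: [5.4, -0.0, 3.1]
width: 0.262
```

Emit:
carry_out --steps '[0.1,0.01,-0.05,0,0,0.1,0.02,-0.12,0,0,0.1,0.03,-0.19,0,0,0.1,0.03,-0.25,0,0,0.1,0.04,-0.29,0,0,0.1,0.04,-0.31,0,0,0.1,0.04,-0.32,0,0,0.1,0.04,-0.32,0,0]'

```text
clock: 13.05
position: [0.5734, 0.1335, 0.031]
ee_rot: [-1.27, 1.105, -1.107]
force: [7.1, 1.5, 1.5]
width: 0.261
```

```bash
python3 - <<'E'
from cell import *
from h import *
s=arm.observe();O=np.array([.58346,.07286]);yd=np.array([-.13504,.99084])
print(np.round(s["position"],4),s["force"],"tray y",(s["position"][:2]-O)@yd,"started",(np.array([.5607,.2267])-O)@yd)
p,z=get_image("scene");cv2.imwrite("pics/c6.png",cv2.resize(p[165:225,205:285],(800,600),interpolation=2)[...,::-1])
E
```

```text
[0.5734 0.1335 0.031 ] [7.0611974  1.48772862 1.54067624] tray y 0.06148466431752564 started 0.15550433600000005
```

View pics/c6.png

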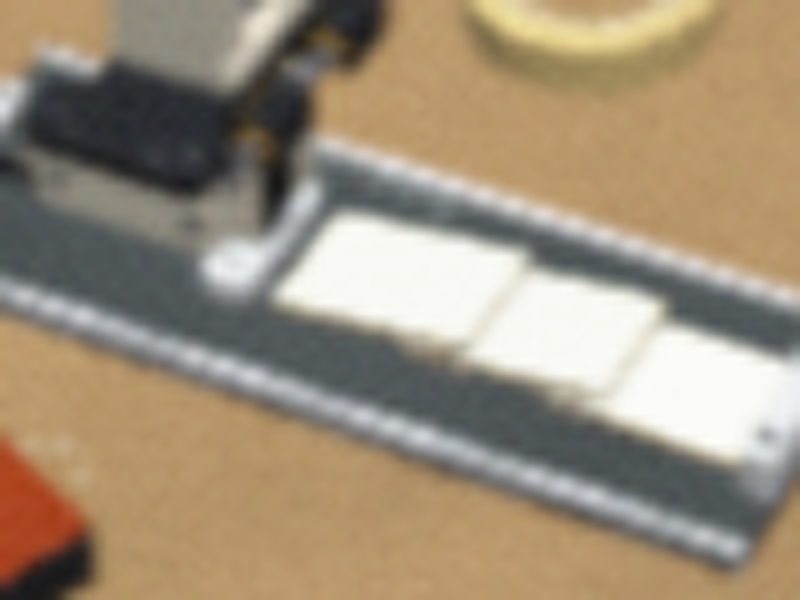

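```bash
python3 - <<'E'
from cell import *
from h import *
c=camera_info("scene")
O=np.array([.58346,.07286]);yd=np.array([-.13504,.99084]);xd=np.array([yd[1],-yd[0]])
q=lambda x,y:(x/10+205-.45,y/10+165-.45)
f=lambda X:np.c_[(X[:,:2]-O)@xd,(X[:,:2]-O)@yd].round(4)
print("bar front top edge",f(onz(c,[q(322,185),q(265,264)],.025)))
print("panel end top edge",f(onz(c,[q(338,212),q(275,299)],.018)))
for y in(.049,.0435):print(y,(proj(c,[[*(O+y*yd+a*xd),.025] for a in(.03,-.03)])-[205,165])*10)
E
```

```text
bar front top edge [[ 0.0259  0.0498]
 [-0.021   0.0484]]
panel end top edge [[ 0.0219  0.0411]
 [-0.0295  0.0399]]
0.049 [[324.57048904 174.48136162]
 [247.25856661 274.35022817]]
0.0435 [[337.43654772 178.81001502]
 [260.34689811 278.89447813]]
```

Image and kinematics agree: face at about 0.049, panel end at about 0.0405. I close another 5.5 mm and release.

Emit:
carry_out --steps '[0.1,0.01,-0.02,0,0,0.1,0.02,-0.04,0,0,0.1,0.03,-0.055,0,0,0.1,0.03,-0.055,0,0,0.1,0.03,-0.055,0,0,0.1,0.03,-0.055,0,0]'

```text
clock: 13.7
position: [0.5744, 0.1277, 0.031]
ee_rot: [-1.273, 1.107, -1.105]
force: [0.1, -0.3, 9.8]
width: 0.26
```

Emit:
carry_out --steps '[0.5,0,0,0,0,0.5,0,0,0,0,0.5,0,0,0,0,0.5,0,0,0,0,0.5,0,0,0.2,0,0.5,0,0,0.5,0,0.5,0,0,1,0,0.5,0,0,1,0,0.5,0,0,1,0]'

```text
clock: 14.6
position: [0.5757, 0.1284, 0.1318]
ee_rot: [-1.27, 1.105, -1.106]
force: [0.1, -0.8, -0.9]
width: 0.5
```

Emit:
carry_out --steps '[0.5,0,0.5,0.2,0,0.5,0,1,0.5,0,0.5,0,1,0.5,0,0.5,0,1,0.5,0]'

```text
clock: 15.0
position: [0.5746, 0.231, 0.18]
ee_rot: [-1.274, 1.103, -1.102]
force: [0.7, 0.6, -0.3]
width: 0.5
```

Emit:
carry_out --steps '[0.5,0,0.5,0,0,0.5,0,1,0,0,0.5,0,1,0,0,0.5,0,1,0,0]'

```text
clock: 15.4
position: [0.5745, 0.3273, 0.1786]
ee_rot: [-1.276, 1.106, -1.106]
force: [-0.4, -1.2, -0.6]
width: 0.5
```

```bash
python3 - <<'E'
from cell import *
from h import *
import pickle
print(arm.observe()["position"])
d={n:(*get_image(n),camera_info(n)) for n in("top","scene")};pickle.dump(d,open("d2.pkl","wb"))
cv2.imwrite("pics/c7.png",np.vstack([cv2.resize(d["top"][0][185:235,190:290],(600,300),interpolation=2),cv2.resize(d["scene"][0][170:220,205:305],(600,300),interpolation=2)])[...,::-1])
E
```

```text
[0.57447002 0.32727489 0.17855264]
```

View pics/c7.png

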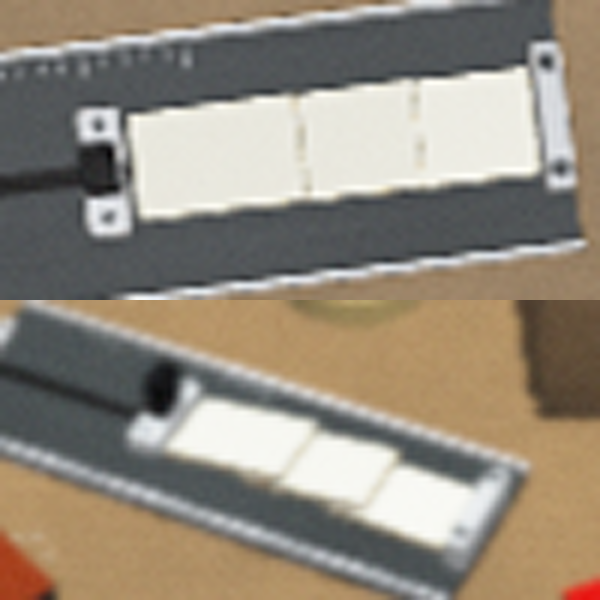

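The stop stands just short of the panel's end: bar edge at crop (120–130), panel end at (129–139). One numeric check before I hand it in.

```bash
python3 - <<'E'
import pickle
from h import *
from cell import camera_info
d=pickle.load(open("d2.pkl","rb"));d1=pickle.load(open("d1.pkl","rb"));c=d["top"][2]
O=np.array([.58346,.07286]);yd=np.array([-.13504,.99084]);xd=np.array([yd[1],-yd[0]])
f=lambda X:np.c_[(X[:,:2]-O)@xd,(X[:,:2]-O)@yd].round(4).tolist()
q=lambda x,y:(x/6+190-.42,y/6+185-.42)
print("face",f(onz(c,[q(120,115),q(130,230)],.025)),"end",f(onz(c,[q(129,117),q(139,218)],.018)))
print("seam32",f(onz(c,[q(298,97),q(306,193)],.028)),"seam21",f(onz(c,[q(414,82),q(420,168)],.028)))
# profile along tray y at x=+-.018
g=cv2.cvtColor(d["top"][0],cv2.COLOR_RGB2GRAY).astype(np.float32)
for x in(.02,-.02):
    ys=np.arange(.034,.056,.001);P=proj(c,[[*(O+y*yd+x*xd),.02] for y in ys]).astype(np.float32)
    print(x,list(zip((ys*1e3).round().astype(int).tolist(),cv2.remap(g,P[:,:1],P[:,1:],1).ravel().astype(int).tolist())))
E
```

```text
face [[0.0242, 0.0437], [-0.03, 0.0451]] end [[0.0234, 0.0402], [-0.0245, 0.0409]]
seam32 [[0.0222, -0.0402], [-0.0228, -0.0386]] seam21 [[0.0227, -0.0949], [-0.0177, -0.0928]]
0.02 [(34, 234), (35, 234), (36, 235), (37, 236), (38, 233), (39, 210), (40, 188), (41, 163), (42, 130), (43, 96), (44, 102), (45, 138), (46, 174), (47, 196), (48, 211), (49, 224), (50, 213), (51, 198), (52, 181), (53, 155), (54, 129), (55, 107)]
-0.02 [(34, 233), (35, 234), (36, 235), (37, 232), (38, 223), (39, 213), (40, 192), (41, 161), (42, 131), (43, 133), (44, 153), (45, 173), (46, 191), (47, 208), (48, 224), (49, 218), (50, 211), (51, 203), (52, 186), (53, 169), (54, 159), (55, 163)]
```

```bash
python3 -c "
from cell import arm
print(arm.sign_off())"
```

```text
the job is handed in; nothing more can be done
None
```

The third panel lies in line in the fan and the stop stands about 3 mm from its end. I handed the job in at about 15.5 s of the 51 s allowed; sign-off gives no verdict.

**Panel:** I picked the loose white panel across its width, set its -y end on panel 2 with a light grip, and released it. In the last top view the exposed edge lengths put it about 26 mm over panel 2 and within about 1 mm of the tray's line.

**Stop:** I pinched the grip and slid the stop in two stages, about 99 mm in all. The last picture puts its face at tray y ≈ 44 mm and the panel's end at ≈ 40.5 mm. That leaves a gap of roughly 3 mm, with 1.5 to 4.5 mm possible, since one pixel is about 3 mm. The panel centre is then about 43 mm from the face, inside the 36–46.5 mm window.

**First two panels:** The seams stayed where they were before the slide, to within about 1 mm.

**Not measured:**
- The lean of panel 3 was only seen in the pictures.
- I never moved near the cup, the tape or the look-alikes, but I did not check the positions of the cup or the tape at the end.

None of the checks I made failed. One early ray cast of the held panel was up to 14 mm off the prediction, from a poorly read corner. A closer crop then agreed to within 1.5 px.

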